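Load the copper polisher and lock its bayonet lid

TASK

Stand the copper beaker upright in the middle of the floor of the polishing machine's drum and let go of it. Then put the lid on the drum with its two yellow lugs in the two open gates of the rim, push it down against the spring, turn it a quarter turn clockwise (seen from above) and let it rise so that the lugs seat in the pockets under the red rim marks; let go. Leave the hammer, tin and wood block where they are.

Things in the scene. Friction and masses are not known exactly. Their poses are not given: they have to be found in the camera images.
- polisher: Fixed bench polisher: round blue motor base (176 mm diameter, 50 mm high) with an open grey drum (152 mm outside). Origin: centre of the underside, on the drum axis, z up. Above the origin: drum floor 56 mm, rim top 148 mm. Free bore 116 mm diameter; metal rim around it. Gates in the rim on its +x and -x sides, pockets (red segments) on +y and -y. Solid stops allow only a clockwise turn from the gates.
- gate (a point): Centre of the gate on the polisher's +x side, at rim-top height, 65 mm from the axis; the other gate is opposite. Each is an opening in the rim about 34 mm wide, reaching out to 72 mm from the axis; the orange sprung ring is seen in it.
- pocket (a point): Top of the red rim segment over the pocket on the polisher's +y side, 65 mm from the axis; the other is opposite. The rim's underside, under which the lugs pass, is 134 mm above the polisher's origin; the pocket's roof is 7 mm higher (141 mm). It is 30 mm wide: takes a lug within about 4 degrees of the quarter turn.
- follower (a joint): Orange sprung ring that the lid's lugs press down, m: 0 free (its top 136 mm above the polisher's origin) to 0.014 at the bottom stop (122 mm). Spring 5 N free, 10.6 N at the bottom. The lid's underside is at 136 mm laid in the gates, must be below 126 mm to turn, and rises to 133 mm when seated (reads 0.003).
- lid: Loose lid, 0.22 kg: grey hollow dome 110 mm diameter, 42 mm high, open below (100 mm bore, 34 mm deep); two yellow lugs (22 mm wide, 8 mm high, flush with the underside) at its +x and -x, out to 69 mm from the centre; black bridge handle: bar along x, 84 long, 18 thick (y), 66 to 90 mm above the underside, on posts at x = +-34. Grip across y. Origin: centre of the underside, z up. Starts flat on the table; a half turn is no difference.
- beaker: Loose copper beaker, open at the top, standing upright on the table: 42 mm outer diameter (straight wall, 3 mm thick), 85 mm high, about 0.15 kg. Origin: centre of the underside, z up.
- hammer: Chasing hammer 200 mm long lying on the table; bystander, leave alone. Origin near its middle, on the underside.
- tin: Flat round steel tin, 72 mm diameter, 25 mm high; bystander. Origin: centre of the underside.
- block: Wood block 110 x 60 x 35 mm; bystander. Origin: centre of the underside.
There are look-alikes about, which are no part of the job. There is more than one size of the beaker; the job needs the middle-sized. What is shaped like the lid but blue is not meant.

How it is judged:
By the outcome, as a careful person would: the job done as asked, in the order asked, and still so for the second after the job is handed in, with the robot touching nothing.
It also fails if it takes over 61 s, if anything falls off the work surface, if the arm or the gripper's body presses on something with over 40 N, if the wrist force passes 120 N, or if a joint passes its speed limit or range.

ROBOT

A 7-joint arm with a two-finger parallel gripper is mounted at the origin on the work surface. World frame = base frame: x ahead of the robot, y to its left, z up, the work surface at z = 0. Lengths are in m, angles in rad, forces in N, time in s.
With the tool pointing down it reaches from about 0.425 to 0.875 m from the base axis. Payload 4.7 kg.
Tool frame: the origin (TCP) lies at the very end of the fingers, on their centre line; the grasp point (between the pads) lies 19 mm behind it; z points along the fingers, y is the line along which they close (so a half turn about z gives the same grasp; the last joint's range is limited). The gripper opens to 87 mm and grips with 3 to 60 N. Pads are 19 mm wide; open, the fingers measure 117 mm over their backs; the gripper's body (75 mm by 190 mm) begins 51 mm behind the grasp point.
Start: joints at [-1.185, 0.321, -0.07, 1.45, 0.023, 1.371, -0.057], TCP at [0.236, 0.606, 0.223] pointing down, gripper open.
Joint ranges: [-2.86, 2.86], [-0.3, 2.09], [-1.38, 1.24], [0.06, 2.45], [-1.56, 4.7], [0.09, 2.05], [-2.69, 2.69]. Speed limits (rad/s): [2.57, 2.57, 3.14, 3.14, 3.14, 3.14, 3.14].

INTERFACE

Orientations are given as a rotation vector (axis times angle).
In Python, from bench import ctrl gives the robot as it stands.
- The arm moves only by the tool jog_arm, never from a script. Its argument "commands" is a list of rows, each a list of 7 numbers: the opening, from 0 (shut) to 1 (fully open), then the shift along the world's x, y, z scaled (see below), then the turn, a rotation vector about the world's x, y, z scaled (see below). A call has exactly 5 rows; each row is the pose to reach, as a shift and turn from the pose commanded when the call began; what a row does not reach only later rows make up. The controller multiplies each number of a shift by 0.5 m and each number of a turn by 30 degrees. A row lasts 1/12 s, in which the tool goes at most 41.7 mm and 7.16 degrees, less where a joint would pass 70% of its speed; a pose out of reach is approached as far as the arm can. A call with a number of a shift or a turn outside -1 to 1 is refused whole. A call with a gripper value outside its range is refused whole. The fingers move at their own pace and stop on an object; "grip_force" is the grip in N (left out, the last holds). Time passes only in rows, so rows that repeat a pose let the fingers close, or fill a call up. It gives the time, the measured TCP pose, the force, the opening and the grip force at its end, in the units of the state.
- ctrl.get_state(): the state, without advancing time (a new reading comes with each control period).
- ctrl.get_image(name): name is "scene" or "top"; returns a dict with "frame" (400x640x3 uint8, red, green, blue), "vfov" (degrees; the focal length in pixels is half the picture's height over the tangent of half this angle, whatever the lens; pixels are square), "cx", "cy" (the principal point, pixels), "distortion" ([k1, k2, p1, p2, k3] as OpenCV has them; the pictures are not rectified), "camera_from_world" (4x4, takes a point from world to camera coordinates). Camera axes: x right, y down, z forward; pixel columns grow to the right and rows downward; lengths in m; the calibration is good to about 2 mm. A picture is of the moment at which its call begins. There is no depth.
- ctrl.close_job(): hands the job in; it is judged then, once.
The state is a dict: "time": time; "joint_positions": joint angles; "qd": joint speeds; "joint_torque": joint torques, N m; "position": TCP position; "tool_rot": TCP orientation; "ft_force": force on the tool from outside, world axes, zero at the start; "torque": the same for the moment, N m; "grip_width": opening from 0.0 (shut) to 1.0 (fully open); "grip_force": force on a finger pad.
Only numpy, scipy, OpenCV 4.12 (cv2) and the standard library are available. Lean on these libraries where they do the work, as an engineer would, in place of code of your own. Each camera call takes 0.05 s, during which the arm holds its last target. There are 200 camera calls.

## Working session

There is one attempt and no reset: what is moved stays moved. The work goes in short steps, Python scripts to look and compute and a tool call to move; the robot and the scene stay as the last step left them, time stands still between calls to the robot, and variables do not carry over. Pictures are saved under pics/ and viewed, at most 10 in all, crops included, and the job is handed in when it is done.

Besides the shell and the picture viewer there is one more tool, called after ">>>" in YAML: its name, and indented under it one key for each argument. jog_arm: Moves the arm, as the interface text tells. Shifts and turns lie within -1 to 1; 1 stands for 0.5 m of shift or 30 degrees of turn. Its arguments: {"type":"object","properties":{"commands":{"type":"array","items":{"type":"array","items":{"type":"number","minimum":-1,"maximum":1}}},"grip_force":{"type":"number"}},"required":["commands"]}

```bash
mkdir -p pics; cat > h.py <<'E'
import numpy as np, cv2, sys
from bench import ctrl
def grab(n,save=None):
    d=ctrl.get_image(n); f=np.asarray(d["frame"])
    if save: cv2.imwrite("pics/"+save,f[:,:,::-1])
    return d
def K(d):
    f=d["frame"].shape[0]/2/np.tan(np.radians(d["vfov"])/2)
    return np.array([[f,0,d["cx"]],[0,f,d["cy"]],[0,0,1]])
def ray(d,uv):
    p=cv2.undistortPoints(np.array(uv,float).reshape(-1,1,2),K(d),np.array(d["distortion"],float)).reshape(-1,2)
    T=np.array(d["camera_from_world"]);R=T[:3,:3]
    o=-R.T@T[:3,3]; v=np.c_[p,np.ones(len(p))]@R
    return o,v
def plane(d,uv,z):
    o,v=ray(d,uv); return o+v*((z-o[2])/v[:,2])[:,None]
def proj(d,P):
    T=np.array(d["camera_from_world"]);P=np.array(P,float).reshape(-1,3)
    return cv2.projectPoints(P,cv2.Rodrigues(T[:3,:3])[0],T[:3,3],K(d),np.array(d["distortion"],float))[0].reshape(-1,2)
def tri(d1,u1,d2,u2):
    o1,v1=ray(d1,u1);o2,v2=ray(d2,u2)
    A=np.c_[v1[0],-v2[0]];s=np.linalg.lstsq(A,o2-o1,rcond=None)[0]
    a=o1+s[0]*v1[0];b=o2+s[1]*v2[0];return (a+b)/2,np.linalg.norm(a-b)
E
python3 - <<'E'
from h import *
for n in("scene","top"):
    d=grab(n,n+"1.png");np.save(n+"1.npy",d,allow_pickle=True)
    T=np.array(d["camera_from_world"]);print(n,d["vfov"],d["cx"],d["cy"],d["distortion"],(-T[:3,:3].T@T[:3,3]).round(3),T[2,:3].round(3))
print(ctrl.get_state())
E
```

```text
scene 54.23621306913807 317.98150179726275 198.42702444396923 [-0.03815207  0.          0.          0.          0.        ] [1.005 0.247 0.848] [-0.565 -0.246 -0.788]
top 53.75814950826336 320.2869933076168 194.50999107814695 [-0.02275479  0.          0.          0.          0.        ] [0.338 0.018 1.026] [ 0.171 -0.01  -0.985]
{'time': 0.1, 'joint_positions': array([-1.18489884,  0.32176496, -0.0700906 ,  1.45159428,  0.02262669,
        1.37078611, -0.05690233]), 'qd': array([-0.00044127, -0.00123229,  0.00058062, -0.00218118, -0.001448  ,
       -0.00012983, -0.00030179]), 'joint_torque': array([-2.29837897e-04, -4.92570627e+01, -4.05863961e-01, -3.13398242e+01,
       -6.41547795e-02,  3.95282416e-02,  1.00064733e-04]), 'position': array([0.23600448, 0.60509357, 0.22153977]), 'tool_rot': array([-5.80563671e-01, -3.08726903e+00,  2.75403028e-03]), 'ft_force': array([ 0.00563374, -0.32202181,  0.70389154]), 'torque': array([-0.00656413, -0.02532384,  0.01623346]), 'grip_force': 0.0, 'grip_width': 0.9981922242181891}
```

View pics/scene1.png

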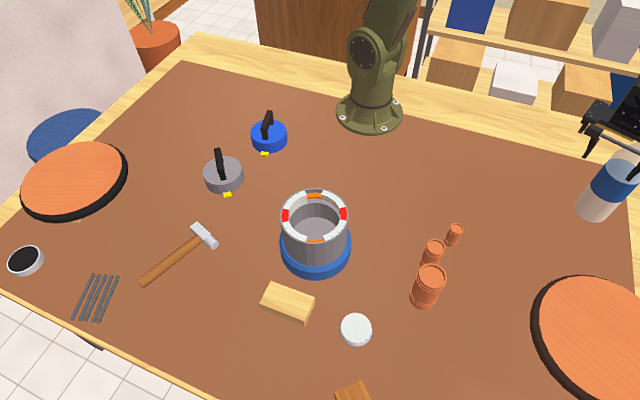

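View pics/top1.png

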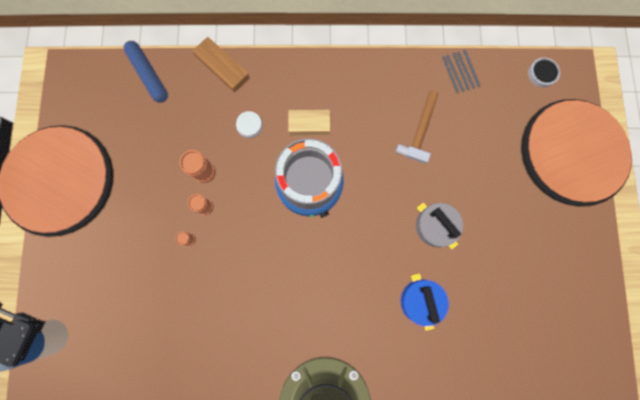

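The scene view shows the grey lid at (223,172), the drum at (316,215) and the middle beaker near (432,250). In the top view the lid is at (440,225), the drum at (309,175) and the beaker at (200,204). Next I measure them with colour masks.

```bash
python3 - <<'E'
from h import *
D={n:np.load(n+"1.npy",allow_pickle=True).item() for n in("scene","top")}
ims=[]
for n,boxes in(("scene",[(195,140,60,60),(275,180,80,75),(410,215,70,95)]),("top",[(410,195,60,60),(270,130,80,90),(170,140,60,110)])):
    f=np.ascontiguousarray(D[n]["frame"]);hsv=cv2.cvtColor(f,cv2.COLOR_RGB2HSV)
    M={"yellow":cv2.inRange(hsv,(25,150,150),(35,255,255)),"red":cv2.inRange(hsv,(0,200,150),(4,255,255))|cv2.inRange(hsv,(174,200,120),(180,255,255)),
       "orange":cv2.inRange(hsv,(9,190,190),(18,255,255)),"copper":cv2.inRange(hsv,(4,120,120),(12,185,255)),"black":cv2.inRange(hsv,(0,0,0),(180,255,50))}
    for k,m in M.items():
        c,l,s,ce=cv2.connectedComponentsWithStats(m)
        print(n,k,[(s[i].tolist(),ce[i].round(1).tolist()) for i in range(1,c) if s[i][4]>8 and 170<ce[i][0]<500 and 90<ce[i][1]<320])
    row=[cv2.resize(f[y:y+h,x:x+w],(260,290),interpolation=cv2.INTER_CUBIC) for x,y,w,h in boxes]
    ims.append(np.hstack(row))
cv2.imwrite("pics/crops.png",np.vstack(ims)[:,:,::-1])
f=D["top"]["frame"];print(f[204,185:215].tolist());print(f[250,418:446].tolist() )
E
```

```text
scene yellow [([261, 151, 8, 5, 23], [264.1, 153.0]), ([223, 192, 8, 5, 27], [226.9, 193.9])]
scene red [([282, 209, 6, 13, 64], [284.6, 215.0]), ([340, 208, 7, 12, 65], [343.0, 213.2])]
scene orange [([307, 193, 14, 6, 62], [313.1, 195.0]), ([307, 240, 16, 2, 27], [314.1, 240.5])]
scene copper [([0, 60, 640, 340, 143608], [333.3, 252.6])]
scene black [([261, 129, 7, 11, 47], [263.8, 134.1]), ([214, 148, 12, 32, 174], [219.2, 163.7])]
top yellow [([418, 204, 8, 7, 33], [421.2, 207.1]), ([450, 243, 7, 5, 18], [453.2, 245.1]), ([412, 275, 8, 6, 35], [415.5, 277.0])]
top red []
top orange [([292, 144, 11, 7, 33], [297.0, 146.7]), ([314, 194, 12, 5, 14], [319.7, 196.5])]
top copper [([428, 111, 5, 11, 15], [430.1, 116.3]), ([417, 138, 7, 10, 16], [420.8, 142.9]), ([290, 142, 15, 10, 44], [297.3, 146.3]), ([179, 149, 37, 34, 856], [196.8, 166.0]), ([187, 193, 27, 22, 417], [199.9, 204.1]), ([313, 192, 15, 9, 44], [319.8, 196.4]), ([175, 231, 21, 15, 239], [184.8, 238.6])]
top black [([432, 211, 26, 26, 95], [444.4, 224.5]), ([422, 288, 7, 8, 22], [425.0, 290.4]), ([426, 297, 7, 6, 12], [4
[... 302 characters left out ...]
05], [221, 145, 102], [221, 144, 103], [221, 143, 104], [213, 136, 99], [184, 116, 85], [165, 104, 75], [155, 97, 70], [131, 80, 58], [121, 75, 55], [121, 77, 59], [133, 83, 63], [148, 94, 68], [155, 103, 77], [157, 109, 83], [169, 122, 95]]
[[174, 127, 99], [174, 127, 99], [175, 128, 102], [176, 128, 101], [173, 127, 98], [173, 126, 99], [173, 126, 98], [174, 127, 101], [172, 125, 98], [172, 125, 98], [175, 127, 101], [174, 126, 98], [175, 128, 101], [173, 127, 100], [171, 125, 97], [174, 128, 100], [173, 127, 99], [172, 126, 98], [174, 129, 101], [173, 127, 97], [175, 128, 101], [174, 129, 99], [171, 125, 96], [172, 124, 96], [171, 126, 97], [173, 127, 100], [172, 126, 97], [170, 125, 97]]
```

View pics/crops.png

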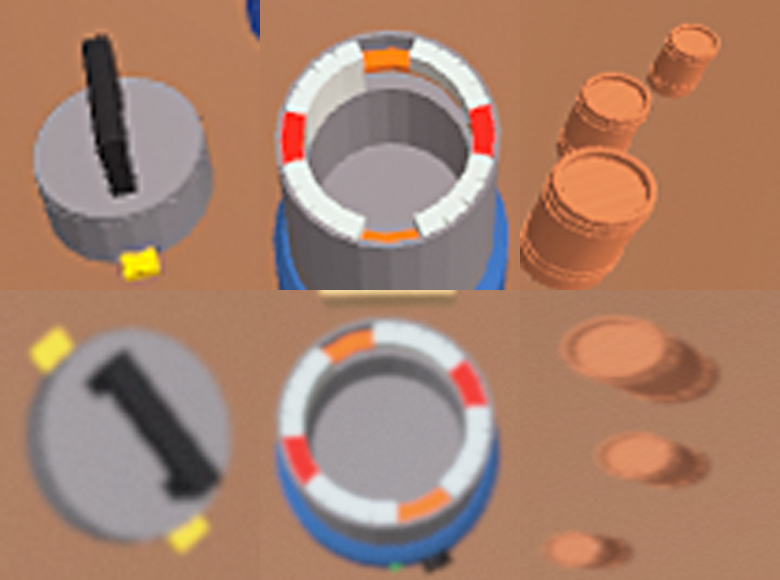

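The crops show the lid's yellow lugs and black handle, the rim with two orange gates and two red marks, and the middle beaker's bright top disc, unoccluded in both views. Now I triangulate them.

```bash
cat > m.py <<'E'
from h import *
def blobs(f,fn,box,amin=8):
    x,y,w,h=box;S=4
    c=cv2.resize(np.ascontiguousarray(f[y:y+h,x:x+w]),None,fx=S,fy=S,interpolation=cv2.INTER_CUBIC)
    m=fn(cv2.cvtColor(c,cv2.COLOR_RGB2HSV).astype(int),c.astype(int)).astype(np.uint8)
    cs,_=cv2.findContours(m,cv2.RETR_EXTERNAL,cv2.CHAIN_APPROX_NONE)
    out=[]
    for k in cs:
        if cv2.contourArea(k)>amin*S*S:
            M=cv2.moments(k);ce=np.array([M["m10"],M["m01"]])/M["m00"]
            out.append(((ce+.5)/S-.5+[x,y],(k.reshape(-1,2)+.5)/S-.5+[x,y],M["m00"]/S/S))
    return sorted(out,key=lambda o:-o[2])
red=lambda h,c:(c[...,0]>170)&(c[...,1]<110)&(c[...,2]<110)&(c[...,1]-c[...,2]<25)
yel=lambda h,c:(c[...,0]>170)&(c[...,1]>150)&(c[...,2]<110)
org=lambda h,c:(h[...,0]>8)&(h[...,0]<19)&(h[...,1]>165)&(h[...,2]>190)
gry=lambda h,c:(h[...,1]<60)&(h[...,2]>120)
E
python3 - <<'E'
from m import *
D={n:np.load(n+"1.npy",allow_pickle=True).item() for n in("scene","top")};s,t=D["scene"],D["top"]
b=lambda n,fn,box,a=8:blobs(D[n]["frame"],fn,box,a)
pb={"scene":(275,180,80,75),"top":(270,130,80,90)};lb={"scene":(195,140,60,60),"top":(405,195,65,60)}
R={n:[o[0] for o in b(n,red,pb[n])] for n in D}
print(R)
rs=sorted(R["scene"],key=lambda p:p[0]);rt=sorted(R["top"],key=lambda p:p[0])
for i in (0,1): print("red",tri(s,rs[i],t,rt[i]))
P=[plane(D[n],sorted(R[n],key=lambda p:p[0]),.148) for n in D];print(P,[p.mean(0) for p in P])
for n in D:
    o=b(n,org,pb[n]);print(n,"org148",[(plane(D[n],x[0],.148)[0].round(4),x[2]) for x in o])
    # rim outer edge: white+red+orange mask convex hull
    o=b(n,lambda h,c:((h[...,1]<40)&(h[...,2]>195))|red(h,c)|org(h,c),pb[n],5)
    hull=cv2.convexHull(np.vstack([x[1] for x in o]).astype(np.float32)).reshape(-1,2)
    W=plane(D[n],hull,.148)[:,:2].astype(np.float32);print("rim",cv2.fitEllipse(W),cv2.minEnclosingCircle(W))
Y={n:b(n,yel,lb[n],5) for n in D}
for n in D: print(n,"yel",[(x[0].round(1),x[2],plane(D[n],x[0],.008)[0].round(4)) for x in Y[n]])
near=min(Y["top"],key=lambda x:np.linalg.norm(plane(t,x[0],.008)-plane(s,Y["scene"][0][0],.008)))
print("lug tri",tri(s,Y["scene"][0][0],t,near[0]))
y=[plane(t,x[0],.008)[0] for x in Y["top"][:2]];print("lid ctr",(y[0]+y[1])/2,np.degrees(np.arctan2(*(y[1]-y[0])[1::-1])))
g=b("top",lambda h,c:(h[...,1]<70)&((h[...,2]>85)|(h[...,2]<60)),lb["top"],200)[0]
W=plane(t,g[1],.042)[:,:2].astype(np.float32);print("lid disc",cv2.fitEllipse(W),cv2.minEnclosingCircle(W))
# handle: black
for n in D:
    k=b(n,lambda h,c:(h[...,2]<70),lb[n],20)[0]
    print(n,"handle px",cv2.minAreaRect(k[1].astype(np.float32)),[plane(D[n],p,.09)[0][:2].round(4).tolist() for p in cv2.boxPoints(cv2.minAreaRect(k[1].astype(np.float32)))])
# beaker top
for z in(.085,):
  for n,box,fn in(("top",(183,190,36,30),lambda h,c:(c[...,0]>197)),("scene",(420,232,26,34),lambda h,c:(c[...,0]>197))):
    o=b(n,fn,box,30)
    for x in o:
        W=plane(D[n],x[1],z)[:,:2].astype(np.float32);print(n,"beaker",x[0],x[2],cv2.fitEllipse(x[1].astype(np.float32)),cv2.fitEllipse(W))
x=392;
for y in (240,245,250):print(s["frame"][y,418:448,0].tolist())
E
```

```text
{'scene': [array([343.02812976, 213.14258759]), array([284.54541119, 214.88506783])], 'top': [array([282.11929318, 181.54101348]), array([333.61205891, 158.98461651])]}
red (array([0.55014239, 0.03880542, 0.16135076]), np.float64(0.12863646675722668))
red (array([0.55137168, 0.04083012, 0.18303024]), np.float64(0.1240767812125661))
[array([[ 0.57278814, -0.02279014,  0.148     ],
       [ 0.52026609,  0.09531302,  0.148     ]]), array([[ 0.52059553,  0.09561418,  0.148     ],
       [ 0.57305975, -0.02186768,  0.148     ]])] [array([0.54652711, 0.03626144, 0.148     ]), array([0.54682764, 0.03687325, 0.148     ])]
scene org148 [(array([0.4975, 0.0141, 0.148 ]), 63.71875), (array([0.6091, 0.0645, 0.148 ]), 28.5625)]
rim ((0.5463266968727112, 0.036331359297037125), (0.14595992863178253, 0.14643558859825134), 125.9466552734375) ((0.5465373396873474, 0.03621779754757881), 0.07376432418823242)
top org148 [(array([0.6029, 0.0622, 0.148 ]), 57.21875), (array([0.4861, 0.0102, 0.148 ]), 37.875)]
rim ((0.5468407273292542, 0.036670390516519547), (0.1457725465297699, 0.1462353616952896), 17.3503
[... 1304 characters left out ...]
r [435.67722455 248.94523586] 283.53125 ((433.3428039550781, 251.88331604003906), (19.28835105895996, 30.44776725769043), 26.481769561767578) ((0.5008047819137573, 0.3064139485359192), (0.04147498682141304, 0.08165204524993896), 81.12684631347656)
[176, 175, 175, 177, 176, 176, 176, 175, 174, 171, 183, 223, 237, 228, 187, 174, 164, 148, 147, 165, 213, 231, 208, 191, 173, 174, 129, 149, 176, 173]
[176, 176, 176, 175, 176, 176, 175, 175, 167, 238, 237, 232, 233, 235, 237, 237, 235, 232, 233, 234, 236, 238, 240, 245, 154, 161, 242, 176, 159, 147]
[176, 175, 175, 176, 179, 179, 137, 165, 151, 129, 136, 232, 241, 237, 235, 236, 236, 234, 235, 234, 235, 236, 235, 234, 228, 207, 241, 160, 173, 174]
```

```bash
python3 - <<'E'
from h import *
o=[]
for n,(x,y,w,h) in(("scene",(416,228,38,46)),("top",(180,188,38,36))):
    f=np.load(n+"1.npy",allow_pickle=True).item()["frame"]
    c=cv2.resize(np.ascontiguousarray(f[y:y+h,x:x+w]),None,fx=10,fy=10,interpolation=cv2.INTER_NEAREST)
    for i in range(0,w,5):
        cv2.line(c,(i*10,0),(i*10,h*10),(0,0,0),1);cv2.putText(c,str(x+i),(i*10+1,10),0,.33,(255,255,255),1)
    for i in range(0,h,5):
        cv2.line(c,(0,i*10),(w*10,i*10),(0,0,0),1);cv2.putText(c,str(y+i),(1,i*10+20),0,.33,(255,255,255),1)
    o.append(cv2.copyMakeBorder(c,0,460-h*10,0,10,0))
cv2.imwrite("pics/bk.png",np.hstack(o)[:,:,::-1])
E
```

```text
(no output)
```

View pics/bk.png

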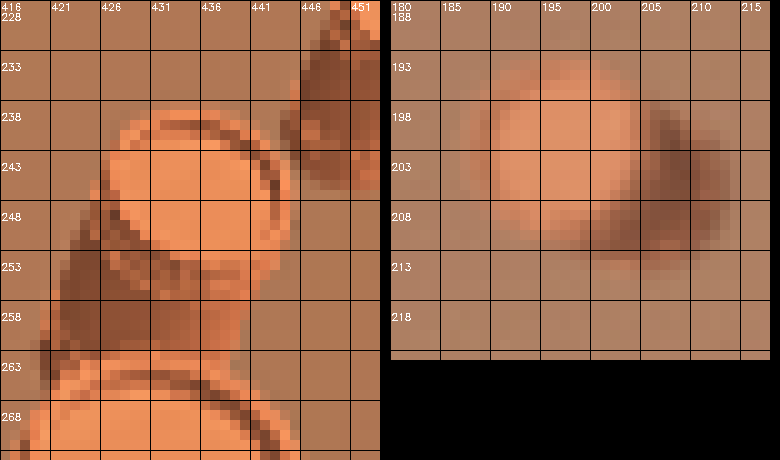

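The zoom shows the rim's outline spanning x 426–445, y 238–254.5 in the scene view and x 187–205, y 193–211.5 in the top view.

```bash
python3 - <<'E'
from h import *
s,t=[np.load(n+"1.npy",allow_pickle=True).item() for n in("scene","top")]
print(tri(s,[435.3,246.],t,[195.7,201.9]))
for d,b in((s,[(426,246),(444.8,246),(435.3,238),(435.3,254)]),(t,[(186.6,202),(204.6,202),(195.7,192.8),(195.7,211)])):
    print(plane(d,b,.085)[:,:2].round(4).tolist(),plane(d,b,.085)[:,:2].mean(0))
# reds paired properly, handle top ends not needed
for a,b in(((343.03,213.14),(282.12,181.54)),((284.55,214.89),(333.61,158.98))):print(tri(s,a,t,b))
# handle z: bar centre scene/top
print(tri(s,(219.4,163.6),t,(444.95,223.5)))
print(cv2.Rodrigues(np.array([-5.80563671e-01,-3.08726903,2.75e-3]))[0].round(3))
E
```

```text
(array([0.48456902, 0.30807944, 0.08475713]), np.float64(0.0017370959736609562))
[[0.4929, 0.2877], [0.4771, 0.3272], [0.464, 0.3027], [0.5057, 0.3116]] [0.48491162 0.30731124]
[[0.4842, 0.3308], [0.484, 0.2874], [0.5066, 0.31], [0.4622, 0.3078]] [0.48426458 0.30900415]
(array([0.52053384, 0.09549152, 0.14844017]), np.float64(0.00017367678520442182))
(array([ 0.57305908, -0.0221836 ,  0.14858843]), np.float64(0.0007463593451488489))
(array([ 0.43148986, -0.2971733 ,  0.06491008]), np.float64(0.00022842472750627646))
[[-0.932  0.363 -0.001]
 [ 0.363  0.932 -0.002]
 [-0.    -0.002 -1.   ]]
```

>>> jog_arm:
  commands:
    - [1,0,0,0.08,0,0,0]
    - [1,0.02,-0.03,0.12,0,0,0]
    - [1,0.07,-0.09,0.12,0,0,0]
    - [1,0.12,-0.15,0.12,0,0,0]
    - [1,0.17,-0.21,0.12,0,0,0]
  grip_force: 20

```text
time: 0.52
position: [0.3216, 0.4995, 0.2825]
tool_rot: [0.578, 3.088, 0.0]
ft_force: [1.2, 0.7, 0.5]
grip_width: 1.001
grip_force: 0.0
```

>>> jog_arm:
  commands:
    - [1,0.06,-0.07,0,0,0,0]
    - [1,0.12,-0.14,0,0,0,0]
    - [1,0.18,-0.21,0,0,0,0]
    - [1,0.24,-0.28,0,0,0,0]
    - [1,0.3,-0.35,0,0,0,0]

```text
time: 0.93
position: [0.4576, 0.3405, 0.2823]
tool_rot: [-0.58, -3.087, 0.0]
ft_force: [1.3, 0.2, 0.3]
grip_width: 1.001
grip_force: 0.0
```

>>> jog_arm:
  commands:
    - [1,0.027,-0.036,-0.04,0,0,0]
    - [1,0.027,-0.036,-0.12,0,0,0]
    - [1,0.027,-0.036,-0.2,0,0,0]
    - [1,0.027,-0.036,-0.28,0,0,0]
    - [1,0.027,-0.036,-0.34,0,0,0]

```text
time: 1.35
position: [0.4687, 0.323, 0.1089]
tool_rot: [-0.581, -3.085, 0.004]
ft_force: [-1.8, 0.5, -0.2]
grip_width: 1.001
grip_force: 0.0
```

>>> jog_arm:
  commands:
    - [1,0,0,0,0,0,0]
    - [1,0,0,0,0,0,0]
    - [1,0,0,0,0,0,0]
    - [1,0,0,0,0,0,0]
    - [1,0,0,0,0,0,0]

```text
time: 1.77
position: [0.4717, 0.3256, 0.1153]
tool_rot: [0.58, 3.085, 0.006]
ft_force: [0.6, 0.5, -0.3]
grip_width: 1.005
grip_force: 0.0
```

```bash
python3 - <<'E'
from h import *
for n in("scene","top"):
    d=grab(n); f=d["frame"]; x,y=((380,170),(150,130))[n=="top"]
    cv2.imwrite(f"pics/{n}2.png",cv2.resize(np.ascontiguousarray(f[y:y+130,x:x+130]),(390,390))[:,:,::-1])
a=[cv2.imread(f"pics/{n}2.png") for n in("scene","top")];cv2.imwrite("pics/c2.png",np.hstack(a))
print(ctrl.get_state()["position"])
E
```

```text
[0.47113053 0.32516859 0.11440812]
```

View pics/c2.png

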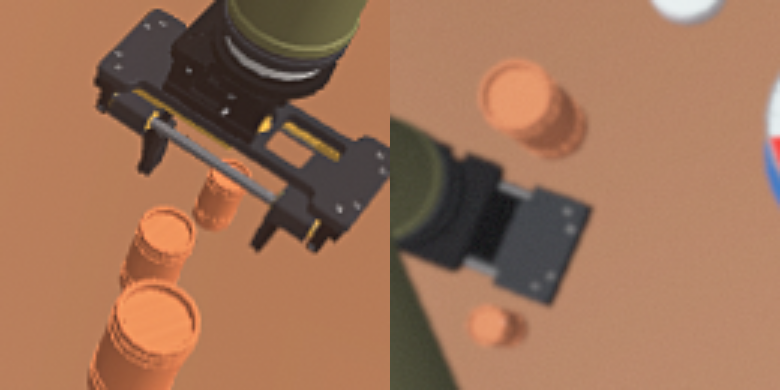

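The picture shows the open gripper about 20 mm short of the middle beaker, towards the robot. The last row of an earlier call was cut short by the speed limit. I'll close the gap and then descend.

>>> jog_arm:
  commands:
    - [1,0.027,-0.034,0,0,0,0]
    - [1,0.027,-0.034,0,0,0,0]
    - [1,0.027,-0.034,0,0,0,0]
    - [1,0.027,-0.034,-0.05,0,0,0]
    - [1,0.027,-0.034,-0.08,0,0,0]

```text
time: 2.28
position: [0.4834, 0.3086, 0.0724]
tool_rot: [0.58, 3.087, 0.003]
ft_force: [-1.4, -0.3, -1.0]
grip_width: 0.999
grip_force: 0.0
```

>>> jog_arm:
  commands:
    - [1,0,0,-0.03,0,0,0]
    - [1,0,0,-0.056,0,0,0]
    - [1,0,0,-0.056,0,0,0]
    - [1,0,0,-0.056,0,0,0]
    - [1,0,0,-0.056,0,0,0]

```text
time: 2.7
position: [0.484, 0.3083, 0.0455]
tool_rot: [0.58, 3.087, 0.002]
ft_force: [0.4, -0.0, 0.4]
grip_width: 0.997
grip_force: 0.0
```

>>> jog_arm:
  commands:
    - [0.45,0,0,0,0,0,0]
    - [0.4,0,0,0,0,0,0]
    - [0.4,0,0,0,0,0,0]
    - [0.4,0,0,0,0,0,0]
    - [0.4,0,0,0,0,0,0]
  grip_force: 20

```text
time: 3.12
position: [0.4839, 0.3075, 0.0449]
tool_rot: [0.581, 3.087, 0.001]
ft_force: [-0.1, 0.0, 1.3]
grip_width: 0.708
grip_force: 0.0
```

>>> jog_arm:
  commands:
    - [0.4,0,0,0,0,0,0]
    - [0.4,0,0,0,0,0,0]
    - [0.4,0,0,0,0,0,0]
    - [0.4,0,0,0,0,0,0]
    - [0.4,0,0,0,0,0,0]

```text
time: 3.53
position: [0.4838, 0.3076, 0.0446]
tool_rot: [0.58, 3.087, 0.0]
ft_force: [1.1, 1.4, 0.0]
grip_width: 0.482
grip_force: 20.0
```

>>> jog_arm:
  commands:
    - [0.4,0,0,0.06,0,0,0]
    - [0.4,0,0,0.14,0,0,0]
    - [0.4,0,0,0.22,0,0,0]
    - [0.4,0,0,0.3,0,0,0]
    - [0.4,0,0,0.36,0,0,0]

```text
time: 3.95
position: [0.4842, 0.3075, 0.228]
tool_rot: [0.581, 3.085, 0.003]
ft_force: [1.5, 0.3, -1.4]
grip_width: 0.487
grip_force: 19.9
```

>>> jog_arm:
  commands:
    - [0.4,0.01,-0.06,0,0,0,-0.13]
    - [0.4,0.026,-0.138,0,0,0,-0.26]
    - [0.4,0.044,-0.216,0,0,0,-0.39]
    - [0.4,0.062,-0.294,0,0,0,-0.52]
    - [0.4,0.08,-0.37,0,0,0,-0.65]

```text
time: 4.37
position: [0.5235, 0.1203, 0.2244]
tool_rot: [-1.1, -2.943, 0.0]
ft_force: [0.9, 0.0, -1.6]
grip_width: 0.481
grip_force: 19.9
```

>>> jog_arm:
  commands:
    - [0.4,0.02,-0.07,0,0,0,-0.13]
    - [0.4,0.036,-0.13,0,0,0,-0.26]
    - [0.4,0.044,-0.173,0,0,0,-0.39]
    - [0.4,0.044,-0.173,0,0,0,-0.52]
    - [0.4,0.044,-0.173,0,0,0,-0.65]

```text
time: 4.78
position: [0.5456, 0.034, 0.2243]
tool_rot: [-1.589, -2.71, 0.001]
ft_force: [-0.1, 0.4, -1.0]
grip_width: 0.484
grip_force: 19.9
```

>>> jog_arm:
  commands:
    - [0.4,0,0,0,0,0,0]
    - [0.4,0,0,0,0,0,0]
    - [0.4,0,0,0,0,0,0]
    - [0.4,0,0,0,0,0,0]
    - [0.4,0,0,0,0,0,0]

```text
time: 5.2
position: [0.5457, 0.0363, 0.2245]
tool_rot: [-1.576, -2.718, 0.0]
ft_force: [-0.7, -0.1, -1.4]
grip_width: 0.48
grip_force: 19.9
```

```bash
python3 - <<'E'
from h import *
a=[]
for n,(x,y) in(("scene",(250,110)),("top",(240,90))):
    f=grab(n)["frame"];a.append(cv2.resize(np.ascontiguousarray(f[y:y+170,x:x+130]),(390,510),interpolation=cv2.INTER_CUBIC))
cv2.imwrite("pics/c3.png",np.hstack(a)[:,:,::-1])
E
```

```text
(no output)
```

View pics/c3.png

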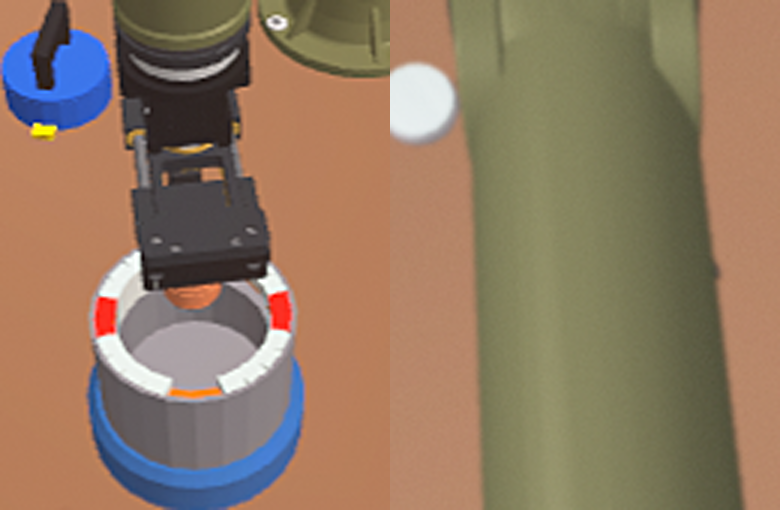

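The beaker is held upright and centred above the drum. Lowering it now.

>>> jog_arm:
  commands:
    - [0.4,0.002,0,-0.05,0,0,0]
    - [0.4,0.002,0,-0.11,0,0,0]
    - [0.4,0.002,0,-0.17,0,0,0]
    - [0.4,0.002,0,-0.21,0,0,0]
    - [0.4,0.002,0,-0.23,0,0,0]

```text
time: 5.72
position: [0.5446, 0.0358, 0.1065]
tool_rot: [-1.576, -2.714, 0.005]
ft_force: [-0.0, 0.3, -2.2]
grip_width: 0.483
grip_force: 19.9
```

>>> jog_arm:
  commands:
    - [0.4,0,0,-0.006,0,0,0]
    - [0.4,0,0,-0.011,0,0,0]
    - [0.4,0,0,-0.015,0,0,0]
    - [0.4,0,0,-0.015,0,0,0]
    - [0.4,0,0,-0.015,0,0,0]

```text
time: 6.13
position: [0.5476, 0.0361, 0.1033]
tool_rot: [1.577, 2.715, 0.002]
ft_force: [0.3, -0.4, -1.4]
grip_width: 0.48
grip_force: 19.9
```

>>> jog_arm:
  commands:
    - [0.4,0,0,-0.003,0,0,0]
    - [0.4,0,0,-0.005,0,0,0]
    - [0.4,0,0,-0.005,0,0,0]
    - [0.4,0,0,-0.005,0,0,0]
    - [0.4,0,0,-0.005,0,0,0]

```text
time: 6.55
position: [0.5475, 0.0361, 0.1005]
tool_rot: [1.577, 2.716, 0.002]
ft_force: [-0.4, -0.9, 5.6]
grip_width: 0.483
grip_force: 19.9
```

>>> jog_arm:
  commands:
    - [0.55,0,0,0,0,0,0]
    - [0.62,0,0,0,0,0,0]
    - [0.66,0,0,0,0,0,0]
    - [0.66,0,0,0,0,0,0]
    - [0.66,0,0,0,0,0,0]

```text
time: 6.97
position: [0.5464, 0.0359, 0.0992]
tool_rot: [-1.578, -2.716, 0.001]
ft_force: [0.5, 0.1, 0.4]
grip_width: 0.647
grip_force: 0.0
```

>>> jog_arm:
  commands:
    - [0.66,0,0,0.02,0,0,0]
    - [0.66,0,0,0.07,0,0,0]
    - [0.66,0,0,0.13,0,0,0]
    - [0.66,0,0,0.2,0,0,0]
    - [0.66,0,0,0.26,0,0,0]

```text
time: 7.38
position: [0.5468, 0.0357, 0.2323]
tool_rot: [1.578, 2.715, 0.001]
ft_force: [0.7, 0.8, 0.6]
grip_width: 0.654
grip_force: 0.0
```

>>> jog_arm:
  commands:
    - [1,-0.02,-0.06,0.02,0,0,-0.18]
    - [1,-0.045,-0.13,0.02,0,0,-0.36]
    - [1,-0.072,-0.206,0.02,0,0,-0.54]
    - [1,-0.1,-0.282,0.02,0,0,-0.72]
    - [1,-0.127,-0.358,0.02,0,0,-0.9]

```text
time: 7.8
position: [0.4824, -0.1447, 0.2405]
tool_rot: [2.173, 2.268, 0.002]
ft_force: [2.2, -0.3, -0.2]
grip_width: 0.944
grip_force: 0.0
```

>>> jog_arm:
  commands:
    - [1,-0.026,-0.075,0,0,0,-0.18]
    - [1,-0.052,-0.15,0,0,0,-0.36]
    - [1,-0.078,-0.225,0,0,0,-0.54]
    - [1,-0.1,-0.285,0,0,0,-0.72]
    - [1,-0.104,-0.303,0,0,0,-0.9]

```text
time: 8.22
position: [0.4276, -0.3009, 0.2409]
tool_rot: [2.649, 1.685, -0.001]
ft_force: [-0.3, -0.1, 0.8]
grip_width: 0.999
grip_force: 0.0
```

>>> jog_arm:
  commands:
    - [1,0,0,0,0,0,-0.18]
    - [1,0,0,0,0,0,-0.36]
    - [1,0,0,0,0,0,-0.54]
    - [1,0,0,0,0,0,-0.72]
    - [1,0,0,0,0,0,-0.93]

```text
time: 8.63
position: [0.4311, -0.2947, 0.2403]
tool_rot: [2.975, 1.01, 0.001]
ft_force: [0.3, -0.2, -0.4]
grip_width: 0.996
grip_force: 0.0
```

```bash
python3 - <<'E'
from h import *
a=[]
for n,(x,y,w,h) in(("scene",(190,120,190,150)),("top",(250,120,240,150))):
    d=grab(n);np.save(n+"4.npy",d,allow_pickle=True);f=d["frame"];a.append(cv2.resize(np.ascontiguousarray(f[y:y+h,x:x+w]),(w*2-w*2%2,h*3),interpolation=cv2.INTER_CUBIC) if 0 else cv2.resize(np.ascontiguousarray(f[y:y+h,x:x+w]),(400,int(400*h/w))))
H=max(i.shape[0] for i in a);a=[cv2.copyMakeBorder(i,0,H-i.shape[0],0,0,0) for i in a]
cv2.imwrite("pics/c4.png",np.hstack(a)[:,:,::-1])
s=ctrl.get_state();R=cv2.Rodrigues(s["tool_rot"])[0];print(s["position"],np.degrees(np.arctan2(R[1,1],R[0,1])),s["joint_positions"].round(2))
E
```

```text
[ 0.43120324 -0.29471008  0.24020267] -52.237954889664394 [-0.2   0.03  0.77  1.76 -0.02  1.36 -0.34]
```

View pics/c4.png

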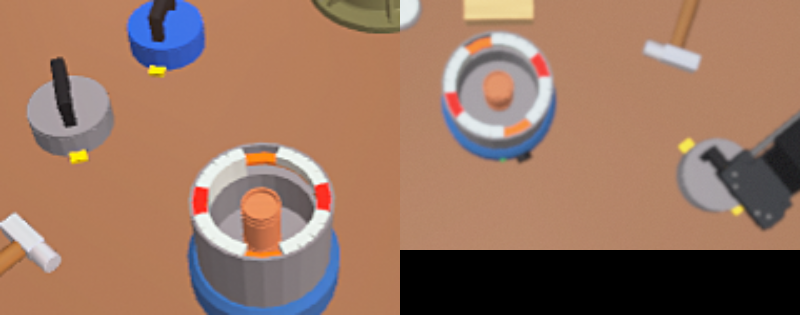

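The beaker stands upright in the middle of the drum, and the gripper is above the grey lid. Descending to the handle bar.

>>> jog_arm:
  commands:
    - [1,0.001,0.001,-0.06,0,0,0]
    - [1,0.001,0.001,-0.13,0,0,0]
    - [1,0.001,0.001,-0.2,0,0,0]
    - [1,0.001,0.001,-0.25,0,0,0]
    - [1,0.001,0.001,-0.28,0,0,0]

```text
time: 9.15
position: [0.4301, -0.293, 0.0969]
tool_rot: [-2.968, -1.022, 0.005]
ft_force: [-0.5, 1.0, -0.5]
grip_width: 0.998
grip_force: 0.0
```

>>> jog_arm:
  commands:
    - [1,0,0,-0.04,0,0,0]
    - [1,0,0,-0.07,0,0,0]
    - [1,0,0,-0.084,0,0,0]
    - [1,0,0,-0.084,0,0,0]
    - [1,0,0,-0.084,0,0,0]

```text
time: 9.57
position: [0.432, -0.2943, 0.0581]
tool_rot: [2.971, 1.019, 0.0]
ft_force: [-0.4, -0.6, 0.1]
grip_width: 0.995
grip_force: 0.0
```

>>> jog_arm:
  commands:
    - [0.6,0,0,0,0,0,0]
    - [0.4,0,0,0,0,0,0]
    - [0.3,0,0,0,0,0,0]
    - [0.25,0,0,0,0,0,0]
    - [0.2,0,0,0,0,0,0]
  grip_force: 50

```text
time: 9.98
position: [0.432, -0.2941, 0.058]
tool_rot: [2.972, 1.018, 0.001]
ft_force: [1.2, -0.4, -0.4]
grip_width: 0.706
grip_force: 0.0
```

>>> jog_arm:
  commands:
    - [0.1,0,0,0,0,0,0]
    - [0.1,0,0,0,0,0,0]
    - [0.1,0,0,0,0,0,0]
    - [0.1,0,0,0,0,0,0]
    - [0.1,0,0,0,0,0,0]

```text
time: 10.4
position: [0.4317, -0.2941, 0.0575]
tool_rot: [2.972, 1.018, -0.0]
ft_force: [0.1, 1.0, 0.3]
grip_width: 0.325
grip_force: 0.0
```

>>> jog_arm:
  commands:
    - [0.1,0,0,0,0,0,0]
    - [0.1,0,0,0,0,0,0]
    - [0.1,0,0,0,0,0,0]
    - [0.1,0,0,0,0,0,0]
    - [0.1,0,0,0,0,0,0]

```text
time: 10.82
position: [0.4319, -0.2943, 0.0576]
tool_rot: [2.972, 1.017, 0.0]
ft_force: [0.7, -1.1, -2.3]
grip_width: 0.198
grip_force: 50.0
```

>>> jog_arm:
  commands:
    - [0.1,0,0,0.05,0,0,0]
    - [0.1,0,0,0.12,0,0,0]
    - [0.1,0,0,0.2,0,0,0]
    - [0.1,0,0,0.28,0,0,0]
    - [0.1,0,0,0.344,0,0,0]

```text
time: 11.23
position: [0.4314, -0.2942, 0.232]
tool_rot: [2.972, 1.017, 0.001]
ft_force: [0.7, 0.2, -2.4]
grip_width: 0.202
grip_force: 50.0
```

>>> jog_arm:
  commands:
    - [0.1,0.02,0.05,0,0,0,0.18]
    - [0.1,0.04,0.11,0,0,0,0.37]
    - [0.1,0.06,0.17,0,0,0,0.56]
    - [0.1,0.08,0.23,0,0,0,0.75]
    - [0.1,0.1,0.29,0,0,0,0.94]

```text
time: 11.65
position: [0.4812, -0.1474, 0.2291]
tool_rot: [-2.63, -1.717, 0.001]
ft_force: [0.8, -0.7, -2.0]
grip_width: 0.204
grip_force: 50.0
```

>>> jog_arm:
  commands:
    - [0.1,0.02,0.06,0,0,0,0.18]
    - [0.1,0.04,0.12,0,0,0,0.37]
    - [0.1,0.06,0.18,0,0,0,0.56]
    - [0.1,0.08,0.24,0,0,0,0.75]
    - [0.1,0.1,0.29,0,0,0,0.94]

```text
time: 12.07
position: [0.5311, -0.0013, 0.2288]
tool_rot: [-2.13, -2.307, 0.001]
ft_force: [-0.7, 0.1, -3.4]
grip_width: 0.203
grip_force: 50.0
```

>>> jog_arm:
  commands:
    - [0.1,0.015,0.04,0,0,0,0.18]
    - [0.1,0.028,0.08,0,0,0,0.37]
    - [0.1,0.028,0.08,0,0,0,0.56]
    - [0.1,0.028,0.08,0,0,0,0.75]
    - [0.1,0.028,0.08,0,0,0,0.94]

```text
time: 12.48
position: [0.5449, 0.0364, 0.2285]
tool_rot: [-1.504, -2.756, 0.003]
ft_force: [0.2, 0.0, -2.3]
grip_width: 0.202
grip_force: 50.0
```

>>> jog_arm:
  commands:
    - [0.1,0,0,0,0,0,0.18]
    - [0.1,0,0,0,0,0,0.37]
    - [0.1,0,0,0,0,0,0.56]
    - [0.1,0,0,0,0,0,0.75]
    - [0.1,0,0,0,0,0,0.94]

```text
time: 12.9
position: [0.5448, 0.0359, 0.2286]
tool_rot: [-0.789, -3.039, 0.001]
ft_force: [-0.7, 0.6, -2.6]
grip_width: 0.197
grip_force: 50.0
```

>>> jog_arm:
  commands:
    - [0.1,0,0,0,0,0,0.18]
    - [0.1,0,0,0,0,0,0.37]
    - [0.1,0,0,0,0,0,0.56]
    - [0.1,0,0,0,0,0,0.75]
    - [0.1,0,0,0,0,0,0.94]

```text
time: 13.32
position: [0.5448, 0.0359, 0.2286]
tool_rot: [-0.025, -3.139, 0.0]
ft_force: [0.7, -0.8, -3.1]
grip_width: 0.198
grip_force: 50.0
```

```bash
cat > st.py <<'E'
from h import *
s=ctrl.get_state();R=cv2.Rodrigues(s["tool_rot"])[0];print(s["time"],s["position"].round(4),"yaw",np.degrees(np.arctan2(R[1,1],R[0,1])).round(2),"zaxis",R[:,2].round(3),s["joint_positions"].round(2),s["ft_force"].round(1),s["grip_width"])
E
python3 st.py
```

```text
13.3167 [0.5448 0.0359 0.2286] yaw 89.08 zaxis [-0.002 -0.    -1.   ] [-0.48  0.1   0.39  1.71 -0.04  1.34  1.47] [ 0.7 -0.8 -3.1] 0.19804224303202095
```

>>> jog_arm:
  commands:
    - [0.1,0,0,0,0,0,0.2]
    - [0.1,0,0,0,0,0,0.4]
    - [0.1,0,0,0,0,0,0.6]
    - [0.1,0,0,0,0,0,0.84]
    - [0.1,0,0,0,0,0,0.84]

```text
time: 13.73
position: [0.5449, 0.0359, 0.2287]
tool_rot: [0.658, -3.07, -0.0]
ft_force: [0.4, 0.2, -2.9]
grip_width: 0.2
grip_force: 50.0
```

>>> jog_arm:
  commands:
    - [0.1,0.003,0,-0.02,0,0,0]
    - [0.1,0.003,0,-0.02,0,0,0]
    - [0.1,0.003,0,-0.02,0,0,0]
    - [0.1,0.003,0,-0.02,0,0,0]
    - [0.1,0.003,0,-0.02,0,0,0]

```text
time: 14.15
position: [0.5473, 0.0359, 0.2196]
tool_rot: [0.652, -3.073, -0.0]
ft_force: [-0.6, -0.1, -3.0]
grip_width: 0.203
grip_force: 50.0
```

```bash
python3 st.py; python3 - <<'E'
from m import *
a=[]
D={n:grab(n) for n in("scene","top")}
np.save("d5.npy",D,allow_pickle=True)
for n,(x,y,w,h) in(("scene",(255,120,120,140)),("top",(250,110,120,140))):
    f=D[n]["frame"];a.append(cv2.resize(np.ascontiguousarray(f[y:y+h,x:x+w]),(390,455)))
    for b in blobs(f,yel,(x,y,w,h),4): print(n,b[0].round(2),b[2],plane(D[n],b[0],.172)[0])
    for b in blobs(f,red,(x,y,w,h),4): print(n,"red",b[0].round(2),b[2])
cv2.imwrite("pics/c5.png",np.hstack(a)[:,:,::-1])
E
```

```text
14.15 [0.5473 0.0359 0.2196] yaw 113.95 zaxis [-0.  0. -1.] [-0.45  0.1   0.37  1.72 -0.04  1.32  1.91] [-0.6 -0.1 -3. ] 0.2032526243773205
scene [314.   232.57] 71.8125 [0.60544816 0.06211878 0.172     ]
scene [331.86 152.66] 4.15625 [0.37743416 0.01308201 0.172     ]
scene red [343.03 213.13] 74.5
scene red [284.62 214.83] 73.875
```

View pics/c5.png

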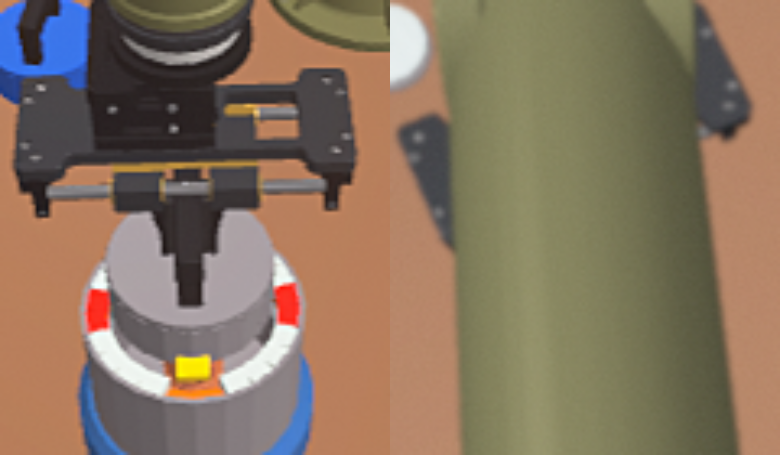

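The lug sits at (314,232) in the scene view, directly over the orange gate. It agrees with the expected place to about 0.5 mm, so I lower the lid into the gates.

>>> jog_arm:
  commands:
    - [0.1,-0.001,0.001,-0.015,0,0,0]
    - [0.1,-0.001,0.001,-0.03,0,0,0]
    - [0.1,-0.001,0.001,-0.042,0,0,0]
    - [0.1,-0.001,0.001,-0.048,0,0,0]
    - [0.1,-0.001,0.001,-0.048,0,0,0]

```text
time: 14.67
position: [0.5461, 0.0363, 0.1943]
tool_rot: [0.653, -3.071, -0.0]
ft_force: [-0.5, -0.4, -3.0]
grip_width: 0.199
grip_force: 50.0
```

>>> jog_arm:
  commands:
    - [0.1,0,0,-0.004,0,0,0]
    - [0.1,0,0,-0.008,0,0,0]
    - [0.1,0,0,-0.012,0,0,0]
    - [0.1,0,0,-0.012,0,0,0]
    - [0.1,0,0,-0.012,0,0,0]

```text
time: 15.08
position: [0.547, 0.0364, 0.1903]
tool_rot: [-0.653, 3.072, 0.0]
ft_force: [-2.0, -0.0, 3.3]
grip_width: 0.199
grip_force: 50.0
```

Spring force is as expected (about 6 N), so the lugs are in the gates. Pressing down.

>>> jog_arm:
  commands:
    - [0.1,0,0,-0.006,0,0,0]
    - [0.1,0,0,-0.012,0,0,0]
    - [0.1,0,0,-0.018,0,0,0]
    - [0.1,0,0,-0.02,0,0,0]
    - [0.1,0,0,-0.02,0,0,0]

```text
time: 15.5
position: [0.5471, 0.0364, 0.1801]
tool_rot: [-0.653, 3.072, 0.0]
ft_force: [-3.1, -0.6, 7.6]
grip_width: 0.206
grip_force: 50.0
```

```bash
python3 st.py
```

```text
15.5 [0.5471 0.0364 0.1801] yaw 114.0 zaxis [ 0.001  0.    -1.   ] [-0.45  0.13  0.37  1.78 -0.05  1.24  1.92] [-3.1 -0.6  7.6] 0.20588282875647038
```

>>> jog_arm:
  commands:
    - [0.1,0,0,0,0,0,-0.12]
    - [0.1,0,0,0,0,0,-0.26]
    - [0.1,0,0,0,0,0,-0.42]
    - [0.1,0,0,0,0,0,-0.58]
    - [0.1,0,0,0,0,0,-0.74]

```text
time: 15.92
position: [0.5485, 0.0369, 0.181]
tool_rot: [-0.045, 3.137, 0.001]
ft_force: [0.2, -0.2, 7.3]
grip_width: 0.202
grip_force: 50.1
```

```bash
python3 st.py; python3 -c "
from h import *;print(ctrl.get_state()['torque'])"
```

```text
15.9167 [0.5485 0.0369 0.181 ] yaw 91.63 zaxis [ 0.004  0.001 -1.   ] [-0.47  0.13  0.39  1.78 -0.05  1.24  1.53] [ 0.2 -0.2  7.3] 0.2023095539580067
[0.03770331 0.13552585 0.30891027]
```

>>> jog_arm:
  commands:
    - [0.1,-0.001,0,-0.001,0,0,-0.16]
    - [0.1,-0.002,0,-0.001,0,0,-0.32]
    - [0.1,-0.002,0,-0.001,0,0,-0.48]
    - [0.1,-0.002,0,-0.001,0,0,-0.64]
    - [0.1,-0.002,0,-0.001,0,0,-0.8]

```text
time: 16.33
position: [0.5476, 0.0369, 0.1806]
tool_rot: [0.608, 3.078, 0.002]
ft_force: [0.0, -0.1, 7.2]
grip_width: 0.204
grip_force: 50.1
```

>>> jog_arm:
  commands:
    - [0.1,0,0,0,0,0,-0.16]
    - [0.1,0,0,0,0,0,-0.32]
    - [0.1,0,0,0,0,0,-0.48]
    - [0.1,0,0,0,0,0,-0.64]
    - [0.1,0,0,0,0,0,-0.8]

```text
time: 16.75
position: [0.5476, 0.0368, 0.1805]
tool_rot: [1.235, 2.884, 0.004]
ft_force: [-0.2, -0.1, 7.7]
grip_width: 0.204
grip_force: 50.1
```

```bash
python3 st.py; python3 -c "
from m import *;print(ctrl.get_state()['torque'])
d=grab('scene')
for b in blobs(d['frame'],yel,(255,120,120,140),2): print(b[0],b[2])
for b in blobs(d['frame'],red,(255,120,120,140),2): print('red',b[0],b[2])"
```

```text
16.75 [0.5476 0.0368 0.1805] yaw 43.63 zaxis [ 0.005  0.001 -1.   ] [-0.53  0.13  0.45  1.78 -0.06  1.24  0.7 ] [-0.2 -0.1  7.7] 0.2037728532342519
[-0.10546812  0.12834769  0.2787761 ]
[264.10563624 153.29711272] 30.125
[316.76946186 175.20023511] 9.96875
[306.32628824 197.89190821] 6.46875
[297.27944444 177.51388889] 4.6875
[339.40398551 214.95543478] 3.59375
red [284.56805436 214.71502013] 72.4375
red [343.62972441 215.70597113] 39.6875
```

>>> jog_arm:
  commands:
    - [0.1,0,0,0,0,0,-0.16]
    - [0.1,0,0,0,0,0,-0.32]
    - [0.1,0,0,0,0,0,-0.48]
    - [0.1,0,0,0,0,0,-0.6]
    - [0.1,0,0,0,0,0,-0.655]

```text
time: 17.22
position: [0.5476, 0.0368, 0.1805]
tool_rot: [1.708, 2.632, 0.005]
ft_force: [-0.4, -0.7, 6.7]
grip_width: 0.201
grip_force: 50.1
```

>>> jog_arm:
  commands:
    - [0.1,0,0,0,0,0,0]
    - [0.1,0,0,0,0,0,0]
    - [0.1,0,0,0,0,0,0]
    - [0.1,0,0,0,0,0,0]
    - [0.1,0,0,0,0,0,0]

```text
time: 17.63
position: [0.5476, 0.0368, 0.1805]
tool_rot: [1.705, 2.635, 0.005]
ft_force: [0.3, -0.4, 6.8]
grip_width: 0.204
grip_force: 50.0
```

```bash
python3 st.py; python3 -c "
from m import *;print(ctrl.get_state()['torque'])"
```

```text
17.6333 [0.5476 0.0368 0.1805] yaw 24.19 zaxis [ 0.005  0.001 -1.   ] [-0.55  0.13  0.47  1.78 -0.06  1.24  0.36] [ 0.3 -0.4  6.8] 0.2037597106282546
[-0.06837152  0.08435579  0.19455592]
```

Turned to 24.2°, with no stop torque. Letting it rise.

>>> jog_arm:
  commands:
    - [0.1,0,0,0.004,0,0,0]
    - [0.1,0,0,0.008,0,0,0]
    - [0.1,0,0,0.012,0,0,0]
    - [0.1,0,0,0.016,0,0,0]
    - [0.1,0,0,0.019,0,0,0]

```text
time: 18.05
position: [0.5473, 0.0367, 0.1895]
tool_rot: [1.705, 2.635, 0.004]
ft_force: [2.3, 0.3, 3.8]
grip_width: 0.201
grip_force: 50.0
```

>>> jog_arm:
  commands:
    - [0.1,0,0,0.001,0,0,0]
    - [0.1,0,0,0.002,0,0,0]
    - [0.1,0,0,0.002,0,0,0]
    - [0.1,0,0,0.002,0,0,0]
    - [0.1,0,0,0.002,0,0,0]

```text
time: 18.47
position: [0.5463, 0.0365, 0.1897]
tool_rot: [1.707, 2.636, 0.001]
ft_force: [3.4, 0.6, 3.8]
grip_width: 0.202
grip_force: 50.0
```

```bash
python3 st.py
```

```text
18.4667 [0.5463 0.0365 0.1897] yaw 24.14 zaxis [ 0.001  0.    -1.   ] [-0.55  0.12  0.47  1.77 -0.06  1.26  0.36] [3.4 0.6 3.8] 0.2016784074749925
```

>>> jog_arm:
  commands:
    - [0.3,0,0,0,0,0,0]
    - [0.4,0,0,0,0,0,0]
    - [0.5,0,0,0,0,0,0]
    - [0.6,0,0,0,0,0,0]
    - [0.7,0,0,0,0,0,0]

```text
time: 18.88
position: [0.5448, 0.0362, 0.1888]
tool_rot: [-1.707, -2.635, 0.003]
ft_force: [0.0, 0.1, -0.1]
grip_width: 0.495
grip_force: 0.0
```

>>> jog_arm:
  commands:
    - [0.7,0,0,0,0,0,0]
    - [0.7,0,0,0.02,0,0,0]
    - [0.7,0,0,0.08,0,0,0]
    - [0.7,0,0,0.16,0,0,0]
    - [0.7,0,0,0.22,0,0,0]

```text
time: 19.3
position: [0.5458, 0.0363, 0.3027]
tool_rot: [1.707, 2.636, 0.002]
ft_force: [0.4, -0.4, -0.0]
grip_width: 0.694
grip_force: 0.0
```

>>> jog_arm:
  commands:
    - [0.7,0,0.06,0,0,0,0]
    - [0.7,0,0.14,0,0,0,0]
    - [0.7,0,0.22,0,0,0,0]
    - [0.7,0,0.3,0,0,0,0]
    - [0.7,0,0.38,0,0,0,0]

```text
time: 19.72
position: [0.5455, 0.2282, 0.3007]
tool_rot: [1.708, 2.636, 0.002]
ft_force: [0.6, 0.9, 0.7]
grip_width: 0.701
grip_force: 0.0
```

```bash
python3 st.py; python3 - <<'E'
from m import *
a=[]
for n,(x,y,w,h) in(("scene",(255,140,120,140)),("top",(250,110,120,140))):
    d=grab(n);f=d["frame"];a.append(cv2.resize(np.ascontiguousarray(f[y:y+h,x:x+w]),(390,455)))
    for b in blobs(f,yel,(x,y,w,h),4): print(n,b[0].round(2),b[2])
    k=blobs(f,lambda h,c:h[...,2]<70,(290 if n=="scene" else 285,150 if n=="scene" else 130,55,60 if n=="scene" else 60),20)
    for b in k:
        r=cv2.minAreaRect(b[1].astype(np.float32));p=plane(d,cv2.boxPoints(r),.222)[:,:2];e=[p[1]-p[0],p[2]-p[1]];e=max(e,key=np.linalg.norm)
        print(n,"handle",p.mean(0),np.linalg.norm(e),np.degrees(np.arctan2(e[1],e[0])))
cv2.imwrite("pics/c6.png",np.hstack(a)[:,:,::-1])
E
```

```text
19.7167 [0.5455 0.2282 0.3007] yaw 24.13 zaxis [ 0.001  0.001 -1.   ] [-0.74  0.17  0.34  1.49 -0.06  1.49  0.03] [0.6 0.9 0.7] 0.7014087774770956
scene [264.12 153.31] 30.28125
scene [288.57 217.73] 10.4375
scene [339.35 216.73] 8.40625
scene handle [0.5616188  0.04343507] 0.08222179951058178 113.0991980050727
top [319.79 196.51] 49.75
top [285.52 181.61] 6.0
top handle [0.54152216 0.0354515 ] 0.07930850810677373 -66.02929076613911
```

View pics/c6.png

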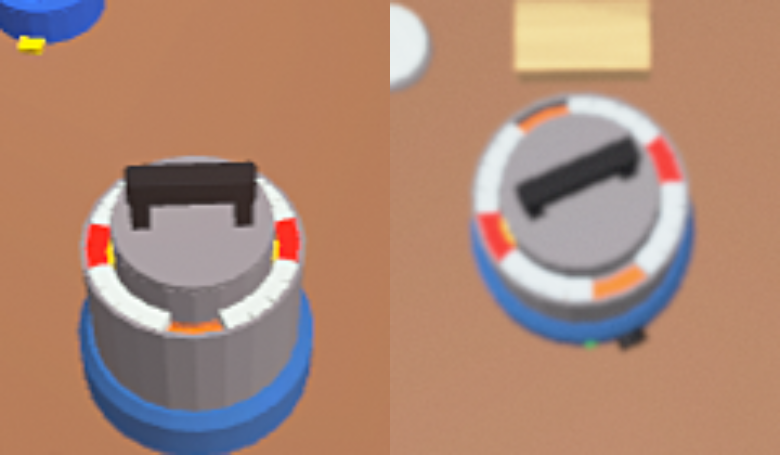

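The lid is level, the handle lies at -66° along the red marks, and the lugs are under both red segments (288,218 and 339,217). The arm is clear, so I hand in.

>>> jog_arm:
  commands:
    - [0.7,0,0,0,0,0,0]
    - [0.7,0,0,0,0,0,0]
    - [0.7,0,0,0,0,0,0]
    - [0.7,0,0,0,0,0,0]
    - [0.7,0,0,0,0,0,0]

```text
time: 20.23
position: [0.5461, 0.225, 0.3]
tool_rot: [1.71, 2.635, 0.001]
ft_force: [0.8, 0.4, 0.1]
grip_width: 0.699
grip_force: 0.0
```

```bash
python3 -c "
from bench import ctrl;print(ctrl.close_job())"
```

```text
the job is handed in; nothing more can be done
None
```

I handed the job in at about 20 s: the middle-sized beaker stands upright in the middle of the drum floor, and the lid's lugs are seated in the pockets under the red marks, with the gripper clear; no verdict came back.

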